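Close up the driver unit: cover down, then round the edge fastener by fastener

TASK

Close up the driver unit with your fingertips: push its open cover down until it is fully shut, then go round the cover's free edge and press the five black plunger fasteners fully home one after another, starting with the one beside the brass cable gland and ending with the one on the opposite edge, so that the cover is drawn down evenly. Press gently and only push: do not lift the cover or swing it further open, do not shove or lift the unit, and leave the things round it where they are.

Things in the scene. Friction and masses are not known exactly. Their poses are not given: they have to be found in the camera images.
- unit: Grey sheet-metal driver unit, loose, about 2 kg, on rubber feet: 140 (x) x 130 (y) x 54 high (sizes in mm). Origin: centre of its underside. x points from the front wall (slots, green lamp) to the hinge, y to the wall with the brass cable gland (25 dia, sticks out 23, at x = 5, 28 up), z up. A sideways push of about 10 N slides it. A gantry post (40 x 80, tall) stands at world x 400, y -65.
- cover (a joint): Angle of the unit's flat aluminium cover about its hinge, rad: 0 = shut, flat on the housing (end stop); grows as its front edge rises. It starts 0.5 to 0.75 open and stays where it is left (stiff hinge, about 1 to 4 N near the front moves it).
- cover_hinge (a point): Middle of the hinge axis, 73 behind the unit's centre, 54.5 above the bench. Its axes turn with the cover: x in the cover's plane away from its front edge, y along the hinge, z out of its top face. The cover is a plate 136 wide (y -68 to 68) and 3 thick: top face z = 3, front edge x = -146; its middle, round x = -85, y = 0, is bare.
- cover_edge (a point): Middle of the top face's front (free) edge, 146 from the hinge axis; axes as for cover_hinge.
- plunger1_top (a point): Centre of the top of fastener 1's round black head (16 dia, 4 thick), beside the brass gland, on the left edge of the cover: at x = -66, y = 55 in the cover's frame (see cover_hinge). Moves with cover and plunger. With the cover shut it is about 70 above the bench when out and 63.5 when home; z out of the cover.
- plunger1 (a joint): How far fastener 1 is pressed in, m: 0 = out (head 7 mm above its grey collar), 0.007 = home (head on the collar, end stop). At the start 0 to 0.0015. About 4 N of friction all the way; it stays where it is left.
- plunger2_top (a point): Centre of the top of fastener 2's round black head (16 dia, 4 thick), at the front corner on the gland side: at x = -131, y = 55 in the cover's frame (see cover_hinge). Moves with cover and plunger. With the cover shut it is about 70 above the bench when out and 63.5 when home; z out of the cover.
- plunger2 (a joint): How far fastener 2 is pressed in, m: 0 = out (head 7 mm above its grey collar), 0.007 = home (head on the collar, end stop). At the start 0 to 0.0015. About 4 N of friction all the way; it stays where it is left.
- plunger3_top (a point): Centre of the top of fastener 3's round black head (16 dia, 4 thick), in the middle of the front edge: at x = -131, y = 0 in the cover's frame (see cover_hinge). Moves with cover and plunger. With the cover shut it is about 70 above the bench when out and 63.5 when home; z out of the cover.
- plunger3 (a joint): How far fastener 3 is pressed in, m: 0 = out (head 7 mm above its grey collar), 0.007 = home (head on the collar, end stop). At the start 0 to 0.0015. About 4 N of friction all the way; it stays where it is left.
- plunger4_top (a point): Centre of the top of fastener 4's round black head (16 dia, 4 thick), at the other front corner: at x = -131, y = -55 in the cover's frame (see cover_hinge). Moves with cover and plunger. With the cover shut it is about 70 above the bench when out and 63.5 when home; z out of the cover.
- plunger4 (a joint): How far fastener 4 is pressed in, m: 0 = out (head 7 mm above its grey collar), 0.007 = home (head on the collar, end stop). At the start 0 to 0.0015. About 4 N of friction all the way; it stays where it is left.
- plunger5_top (a point): Centre of the top of fastener 5's round black head (16 dia, 4 thick), on the right edge, opposite the first: at x = -66, y = -55 in the cover's frame (see cover_hinge). Moves with cover and plunger. With the cover shut it is about 70 above the bench when out and 63.5 when home; z out of the cover.
- plunger5 (a joint): How far fastener 5 is pressed in, m: 0 = out (head 7 mm above its grey collar), 0.007 = home (head on the collar, end stop). At the start 0 to 0.0015. About 4 N of friction all the way; it stays where it is left.
- transformer: Bystander: small black and yellow ferrite transformer, 30x40x28, standing beside the unit on the gland side; origin: centre of its underside.
- capacitor: Bystander: small upright capacitor, 18 dia x 32 high, beside the unit on the gland side; origin: centre of its underside.
- choke: Bystander: copper-wound ring choke, 37x45x13, lying beside the unit on the gland side; origin: centre of its underside.
- screwdriver: Bystander: red-handled screwdriver, 22x201x25, lying on the left half of the bench; origin: centre of its underside.
- cutters: Bystander: blue-handled side cutters, 53x137x10, lying behind the unit; origin: centre of its underside.
- multimeter: Bystander: yellow handheld meter, 150x76x45, lying on the left half of the bench; origin: centre of its underside.
Things that resemble listed ones, but are neither listed nor needed, are in the scene too. There is more than one size of the unit; the job needs the middle-sized.

How it is judged:
By the outcome, as a careful person would: the job done as asked, in the order asked, and still so for the second after the job is handed in, with the robot touching nothing.
It also fails if it takes over 56 s, if anything falls off the work surface, if the arm or the gripper's body presses on something with over 40 N, if the wrist force passes 120 N, or if a joint passes its speed limit or range.

ROBOT

A 6-joint arm with a two-finger parallel gripper is mounted at the origin on the work surface; the furniture and walls round the work are solid. World frame = base frame: x ahead of the robot, y to its left, z up, the work surface at z = 0. Lengths are in m, angles in rad, forces in N, time in s.
With the tool pointing down it reaches from about 0.35 to 0.85 m from the base axis. Payload 8.1 kg.
Tool frame: the origin (TCP) lies at the very end of the fingers, on their centre line; the grasp point (between the pads) lies 19 mm behind it; z points along the fingers, y is the line along which they close (so a half turn about z gives the same grasp; the last joint's range is limited). The gripper opens to 85 mm and grips with 20 to 120 N. Pads are 22 mm wide; open, the fingers measure 114 mm over their backs; the gripper's body (76 mm by 85 mm) begins 54 mm behind the grasp point. The pads swing forward as they close: fully open they stand 13 mm farther back than shut.
Start: joints at [-1.242, 0.13, 1.488, -0, 1.523, -0.085], TCP at [0.241, -0.549, 0.231] pointing down, gripper open.
Joint ranges: [-2.96, 2.96], [-0.89, 2.26], [0.02, 2.5], [-1.34, 4.48], [0, 2.73], [-2.66, 2.66]. Speed limits (rad/s): [2.39, 2.39, 2.79, 3.14, 3.14, 3.14].

INTERFACE

Orientations are given as [roll, pitch, yaw] about the fixed x, y, z axes, in that order (R = Rz(yaw) Ry(pitch) Rx(roll)).
In Python, from plant import status, cams, bot, trace gives the robot as it stands.
- The arm moves only by the tool play_rows, never from a script. Its argument "targets" is a list of rows, each a list of 7 numbers: the gripper's target within -1 to 1 (shut at 1, half-way at 0, fully open at -1), then the shift along the tool's x, y, z in cm, then the turn, a rotation vector about the tool's x, y, z in degrees. A call has 1 to 8 rows; each row shifts and turns the commanded pose from where the row before left it, along the tool's axes as they then stand; what a row does not reach is not made up. A row lasts 1/12 s, in which the tool goes at most 41.7 mm and 7.16 degrees, less where a joint would pass 70% of its speed; a pose out of reach is approached as far as the arm can. A call with a gripper value outside its range is refused whole. The fingers move at their own pace and stop on an object; "newtons" is the grip in N (left out, the last holds). Time passes only in rows, so rows that do not move let the fingers close. It gives the time, the measured TCP pose, the force, the opening and the grip force at its end, in the units of the state.
- status.get_state(): the state, without advancing time (a new reading comes with each control period).
- cams.grab_frame(name): name is "side" or "top" or "wrist"; returns the picture (480x640x3 uint8, red, green, blue); there is no depth.
- cams.camera_params(name): a dict with "intrinsics" (3x3 intrinsics, pixels), "eye" and "attitude" of the camera in the world. Camera axes: x right, y down, z forward; pixel columns grow to the right and rows downward; lengths in m; the calibration is good to about 2 mm. A picture is of the moment at which its call begins: read the wrist's pose just before it. camera_params takes no time and is no camera call; for the wrist camera it gives the pose at the moment of the call.
- bot.sign_off(): hands the job in; it is judged then, once.
Trained networks look in the newest picture that a camera, given by its name, has taken for a name from the list of things; names that differ only in an ending like _2 or _b are one class to them, and where a whole thing is asked for, a point or a joint stands for the part that bears it (a point fixed in the world has none). Each returns a list of dicts, best first, with "conf" (0 to 1); they miss things now and then, are a little off and sometimes report something else, mostly with a low value. They report only what shows in the picture. A call takes as long as a camera call. They do not tell look-alikes from the thing itself.
- trace(camera, thing): "region" (480x640 bool, what is visible of it) and "extent" ([left, top, right, bottom] in pixels, round what is visible of it).
The state is a dict: "t": time; "joints": joint angles; "joint_velocities": joint speeds; "effort": joint torques, N m; "eef_pos": TCP position; "tcp_rot": TCP orientation; "wrist_force": force on the tool from outside, world axes, zero at the start; "ft_torque": the same for the moment, N m; "finger_gap": finger opening in m; "grip_force": force on a finger pad.
Only numpy, scipy, OpenCV 4.12 (cv2) and the standard library are available. Lean on these libraries where they do the work, as an engineer would, in place of code of your own. Each camera call takes 0.05 s, during which the arm holds its last target. There are 200 camera calls.

## Working session

There is one attempt and no reset: what is moved stays moved. The work goes in short steps, Python scripts to look and compute and a tool call to move; the robot and the scene stay as the last step left them, time stands still between calls to the robot, and variables do not carry over. Pictures are saved under pics/ and viewed, at most 10 in all, crops included, and the job is handed in when it is done.

Besides the shell and the picture viewer there is one more tool, called after "Request:" by a JSON object that holds its "method" and its "body". play_rows: Moves the arm, as the interface text tells. Its arguments: {"type":"object","properties":{"targets":{"type":"array"},"newtons":{"type":"number"}},"required":["targets"]}

```bash
mkdir -p pics
python3 - <<'E'
from plant import status,cams,bot,trace
import cv2,numpy as np
s=status.get_state();print(s['t'],s['eef_pos'],s['tcp_rot'],s['finger_gap'])
for c in ['top','side']:
    im=cams.grab_frame(c);cv2.imwrite(f'pics/{c}0.png',im[:,:,::-1])
    p=cams.camera_params(c);print(c,p)
    for n in ['unit','cover','plunger1','multimeter']:
        for d in trace(c,n):print(c,n,round(d['conf'],2),d['extent'])
E
```

```text
0.0 [ 0.24111479 -0.54880621  0.23023459] [-3.13973090e+00 -1.75930164e-04  4.13871440e-01] 0.08583425974382813
top {'intrinsics': array([[512.87661618,   0.        , 315.70981175],
       [  0.        , 512.87661618, 236.78859184],
       [  0.        ,   0.        ,   1.        ]]), 'eye': array([ 0.34885782, -0.15949329,  1.52987357]), 'attitude': array([-3.07173634,  0.00382307, -1.58669262])}
top unit 0.94 [435.8, 270.1, 479.9, 306.9]
top unit 0.85 [337.8, 289.8, 414.6, 357.9]
top unit 0.68 [344.6, 169.1, 407.7, 231.5]
top cover 0.75 [348.4, 296.1, 415.8, 356.6]
top cover 0.7 [351.6, 169.3, 408.6, 217.0]
top cover 0.63 [438.2, 269.2, 479.0, 306.1]
top cover 0.58 [320.6, 202.5, 328.2, 212.1]
top cover 0.49 [345.8, 170.6, 408.1, 232.3]
top plunger1 0.52 [403.7, 323.2, 415.8, 331.9]
top plunger1 0.42 [355.5, 328.0, 360.7, 342.3]
side {'intrinsics': array([[508.64634427,   0.        , 313.77736283],
       [  0.        , 508.64634427, 242.21364603],
       [  0.        ,   0.        ,   1.        ]]), 'eye': array([0.37916609, 0.80655711, 0.69399867]), 'attitude': array([-2.13822483, -0.02102345, -3.04808554])}
side unit 0.78 [245.3, 170.5, 318.4, 249.7]
side unit 0.72 [357.7, 176.9, 398.1, 202.0]
side cover 0.88 [388.5, 191.9, 459.1, 238.5]
side cover 0.63 [243.7, 168.9, 308.9, 214.8]
side plunger1 0.62 [420.5, 194.5, 426.2, 195.1]
side plunger1 0.45 [432.1, 221.0, 440.2, 227.5]
side multimeter 0.96 [187.2, 335.9, 262.4, 409.9]
```

View pics/top0.png

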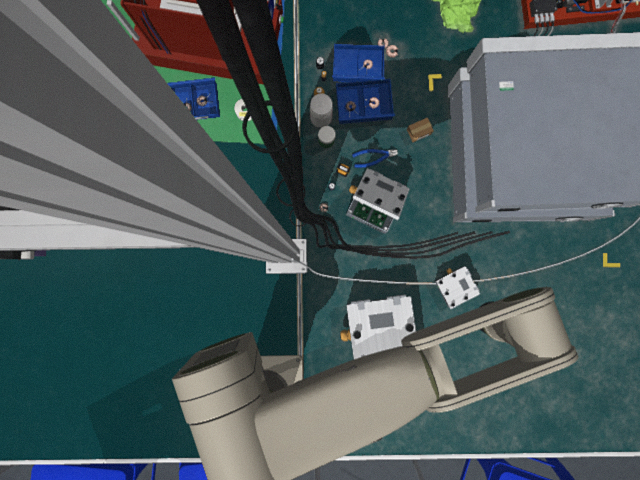

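View pics/side0.png

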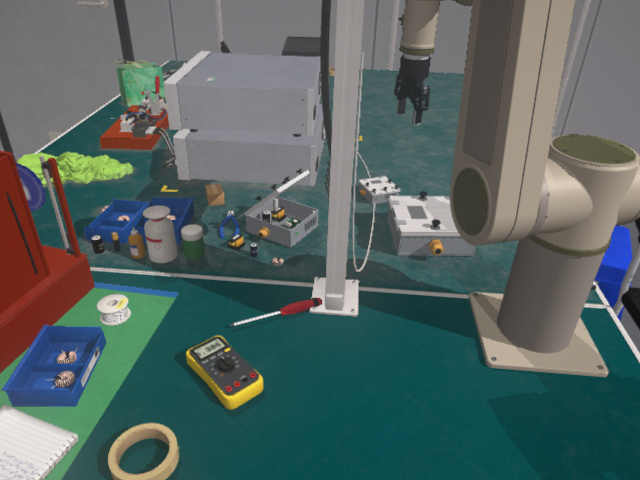

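The candidates in the top view are (377,200), (380,327) and (458,287). The one at (377,200) is middle-sized and open, with the cutters behind it and the small parts on its gland side, so it fits. I'll confirm it in one crop.

Run:
```python
import cv2,numpy as np
a=cv2.imread('pics/top0.png')[160:240,335:415];b=cv2.imread('pics/side0.png')[160:255,235:330]
f=lambda i,s:cv2.resize(i,None,fx=s,fy=s,interpolation=cv2.INTER_CUBIC)
def grid(i,x0,y0,s):
    for k in range(0,i.shape[1],10*int(s)) : cv2.putText(i,str(x0+k//int(s)),(k,8),0,.3,(0,255,255));cv2.line(i,(k,8),(k,14),(0,255,255))
    for k in range(0,i.shape[0],10*int(s)) : cv2.putText(i,str(y0+k//int(s)),(0,k+3),0,.3,(0,255,255))
    return i
A=grid(f(a,5),335,160,5);B=grid(f(b,4),235,160,4)
o=np.zeros((400,790,3),np.uint8);o[:400,:400]=A;o[:380,405:785]=B
cv2.imwrite('pics/crop0.png',o)
```

```text
(no output)
```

View pics/crop0.png

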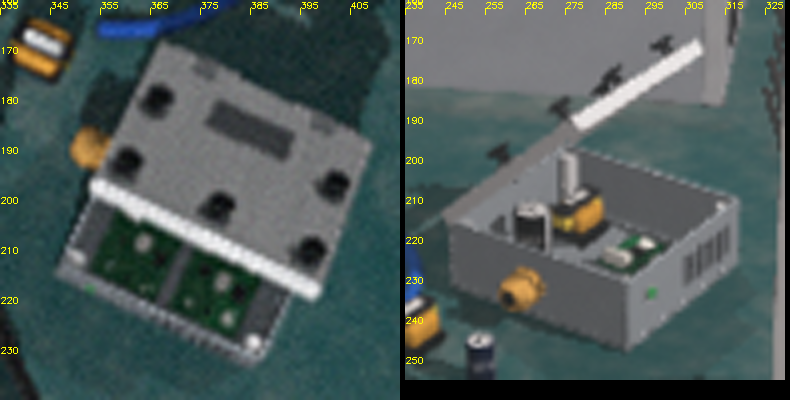

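The crop shows the brass gland at top (352,189), the five black heads, and the cover open. This is the job unit. Next I fit its pose.

```bash
cat > h.py <<'E'
import numpy as np
from scipy.spatial.transform import Rotation as R
from scipy.optimize import least_squares
from plant import cams
def proj(p,P):
    Rm=R.from_euler('xyz',p['attitude']).as_matrix()
    c=(np.asarray(P)-p['eye'])@Rm; q=c@np.array(p['intrinsics']).T
    return q[:,:2]/q[:,2:]
def cover(q,P): # cover-frame (m) -> world
    P=np.atleast_2d(P).astype(float);x,y,yaw,a=q
    L=R.from_euler('y',a).apply(P)+[.073,0,.0545]
    return R.from_euler('z',yaw).apply(L)+[x,y,0]
def unit(q,P): return R.from_euler('z',q[2]).apply(np.atleast_2d(P))+[q[0],q[1],0]
PL=np.array([[-.066,.055,.0155],[-.131,.055,.0155],[-.131,0,.0155],[-.131,-.055,.0155],[-.066,-.055,.0155]])
E
python3 - <<'E'
from h import *
t=cams.camera_params('top');s=cams.camera_params('side')
tp=np.array([[366.6,179.6],[360.2,192.2],[378.6,201],[397.4,210],[401.8,197]])
tc=np.array([[354.6,195.6],[399.4,216.8]])
su=np.array([[290.75,230.75],[290.5,247.25],[318.75,210],[318.25,225.5],[246.25,215.5]])
sc=np.array([[277.7,189.5],[309.5,171.5]])
CE=[[-.146,.068,.003],[-.146,-.068,.003]]
U=[[-.07,.065,.054],[-.07,.065,.004],[-.07,-.065,.054],[-.07,-.065,.004],[.07,.065,.054]]
def res(q):
    return np.r_[(proj(t,cover(q,PL))-tp).ravel(),(proj(t,cover(q,CE))-tc).ravel(),(proj(s,unit(q,U))-su).ravel(),(proj(s,cover(q,CE))-sc).ravel()]
for y0 in (0,1,2,-1):
    r=least_squares(res,[.5,-.33,y0,.6],loss='soft_l1');print(r.cost,r.x)
    b=r if y0==0 or r.cost<b.cost else b
q=b.x;print(res(q).reshape(-1,2).round(1).tolist());np.save('q.npy',q)
print(cover(q,PL).round(3));print(cover(q,CE).round(3))
print(cover([*q[:3],0],PL).round(3))
E
```

```text
7.502880147448565 [ 0.55256297 -0.33377293 -0.47779535  0.72637882]
7.502880147446531 [ 0.55256297 -0.33377292 -0.47779539  0.72637886]
7.5028801474456985 [ 0.55256297 -0.33377292 -0.47779538  0.72637884]
7.502880147448754 [ 0.55256297 -0.33377292 -0.4777954   0.72637887]
[[0.0, -0.6], [0.0, -0.2], [-0.1, -0.0], [-0.6, -0.0], [0.3, -0.6], [-1.8, 0.6], [-1.3, 1.7], [0.0, -1.0], [0.4, -0.3], [0.5, -1.4], [0.5, -0.4], [-0.5, -1.9], [-0.3, -0.0], [-0.4, -1.7]]
[[ 0.608 -0.301  0.11 ]
 [ 0.565 -0.278  0.153]
 [ 0.54  -0.327  0.153]
 [ 0.514 -0.376  0.153]
 [ 0.557 -0.398  0.11 ]]
[[ 0.554 -0.258  0.154]
 [ 0.491 -0.378  0.154]]
[[ 0.584 -0.288  0.07 ]
 [ 0.526 -0.258  0.07 ]
 [ 0.501 -0.307  0.07 ]
 [ 0.476 -0.356  0.07 ]
 [ 0.533 -0.386  0.07 ]]
```

```bash
cat >> h.py <<'E'
def rows(pos,rpy_R,s,vmax=4.0,amax=7.0):
    """shift (tool axes, cm) and rotvec (deg) per row, applied shift-then-turn, from state s to target"""
    R0=R.from_euler('xyz',s['tcp_rot']);d=np.array(pos)-s['eef_pos']
    rv=(R0.inv()*rpy_R).as_rotvec(degrees=True)
    n=int(max(np.ceil(np.linalg.norm(d)*100/vmax),np.ceil(np.linalg.norm(rv)/amax),1))
    out=[]
    for k in range(n):
        Rk=R0*R.from_rotvec(rv*k/n,degrees=True)
        out.append([1]+(Rk.inv().apply(d*100/n)).round(2).tolist()+(rv/n).round(2).tolist())
    print(n);print(str(out))
DOWN=lambda yaw:R.from_euler('xyz',[np.pi,0,yaw])
E
python3 - <<'E'
from h import *
from plant import status
t=cams.camera_params('top')
d=np.array([np.cos(-1.242),np.sin(-1.242),0])
for z in (0,.2,.4,.6,.8):
    print(z,proj(t,[[0,0,z]+0*d,[0,0,z]+.3*d,[0,0,z]+.6*d]).round().tolist())
s=status.get_state();q=np.load('q.npy')
print(proj(t,[[.45,-.55,z] for z in (0,.3)]).round())
rows([.53,-.345,.26],DOWN(-.478),s)
print(cover(q,[-.075,0,.003]))
E
```

```text
0 [[265.0, 393.0], [361.0, 358.0], [457.0, 323.0]]
0.2 [[257.0, 411.0], [368.0, 371.0], [478.0, 331.0]]
0.4 [[246.0, 436.0], [377.0, 389.0], [507.0, 341.0]]
0.6 [[230.0, 473.0], [390.0, 414.0], [548.0, 356.0]]
0.8 [[206.0, 529.0], [410.0, 454.0], [612.0, 379.0]]
[[448. 237.]
 [479. 228.]]
9
[[1, 3.85, -0.79, -0.32, -0.0, 0.0, 5.68], [1, 3.75, -1.17, -0.32, -0.0, 0.0, 5.68], [1, 3.62, -1.53, -0.32, -0.0, 0.0, 5.68], [1, 3.45, -1.88, -0.32, -0.0, 0.0, 5.68], [1, 3.25, -2.21, -0.32, -0.0, 0.0, 5.68], [1, 3.01, -2.52, -0.32, -0.0, 0.0, 5.68], [1, 2.75, -2.81, -0.32, -0.0, 0.0, 5.68], [1, 2.46, -3.07, -0.32, -0.0, 0.0, 5.68], [1, 2.14, -3.3, -0.32, -0.0, 0.0, 5.68]]
[[ 0.5693674  -0.34247446  0.10655527]]
```

Request:
{"method": "play_rows", "body": {"targets": [[1, 3.85, -0.8, -0.3, 0, 0, 5.7], [1, 3.75, -1.2, -0.3, 0, 0, 5.7], [1, 3.6, -1.5, -0.3, 0, 0, 5.7], [1, 3.45, -1.9, -0.3, 0, 0, 5.7], [1, 3.25, -2.2, -0.3, 0, 0, 5.7], [1, 3.0, -2.5, -0.3, 0, 0, 5.7], [1, 2.75, -2.8, -0.3, 0, 0, 5.7], [1, 2.45, -3.1, -0.3, 0, 0, 5.7]]}}

```text
t: 1.17
eef_pos: [0.4992, -0.3667, 0.2557]
tcp_rot: [3.141, -0.0, -0.387]
wrist_force: [0.9, 0.0, 0.4]
finger_gap: -0.0001
grip_force: 0.0
```

Run:
```python
from h import *
from plant import status
import cv2
s=status.get_state();print(s['t'],s['eef_pos'],s['tcp_rot'],s['joints'],s['finger_gap'],s['wrist_force'])
a=cams.grab_frame('top')[100:400,180:600];b=cams.grab_frame('side')[0:300,180:560];w=cams.grab_frame('wrist')
o=np.zeros((600,800,3),np.uint8);o[:300,:420]=a;o[:300,420:]=b;o[300:,:400]=cv2.resize(w,(400,300));cv2.imwrite('pics/m1.png',o[:,:,::-1])
rows([.558,-.337,.17],DOWN(-.478),s)
```

```text
1.1667 [ 0.49916749 -0.36665913  0.25565695] [ 3.14139757e+00 -4.06507144e-04 -3.87051769e-01] [-7.16262866e-01  1.73274379e-01  1.39682810e+00 -5.31821922e-05
  1.57104243e+00  1.24158524e+00] -0.00014135170939911615 [0.88648595 0.03797016 0.43215798]
3
[[1, 1.44, -1.66, 2.86, 0.0, -0.01, 1.74], [1, 1.39, -1.7, 2.86, 0.0, -0.01, 1.74], [1, 1.34, -1.74, 2.86, 0.0, -0.01, 1.74]]
```

View pics/m1.png

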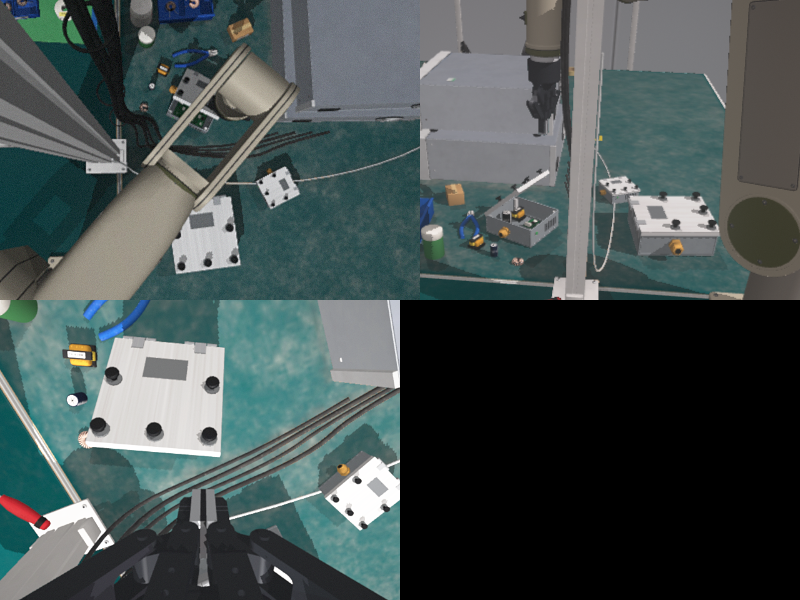

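The top view shows the forearm passing right of the post foot (115,155). The wrist view shows all five heads and the cover, with P3 at (154,430) in the mosaic. I'll refine the pose with it and check the post clearance.

Run:
```python
from h import *
from plant import status
import cv2
w=cams.camera_params('wrist');t=cams.camera_params('top')
print(w['eye'],w['attitude'])
q0=np.load('q.npy')
wp=np.array([[177.6,118],[156.8,200],[246,208],[334,216],[339,133]])
tp=np.array([[366.6,179.6],[360.2,192.2],[378.6,201],[397.4,210],[401.8,197]])
f=lambda q:np.r_[(proj(w,cover(q,PL))-wp).ravel(),(proj(t,cover(q,PL))-tp).ravel()]
r=least_squares(f,q0,loss='soft_l1');q=r.x;print(q,f(q).reshape(-1,2).round(1).tolist());np.save('q1.npy',q)
print(cover([*q[:3],0],PL).round(4)); print(cover(q,[-.075,0,.003]))
for z in (.4,.6,.8):print(z,(proj(t,[[.38,-.105,z],[.42,-.105,z],[.38,-.025,z]])-[180,100]).round().tolist())
j=-.716;d=np.array([np.cos(j),np.sin(j)])
for z in (.5,.6,.7):print(z,(proj(t,[[*(d*k),z] for k in (.2,.4,.6)])-[180,100]).round().tolist())
s=status.get_state();rows([*(cover(q,[-.078,0,.003])[0,:2]),.17],DOWN(q[2]),s)
```

```text
[ 0.57578609 -0.39547575  0.39831464] [ 2.81803315e+00 -1.64522342e-04 -1.94924779e+00]
[ 0.54879519 -0.33342218 -0.46728878  0.7471168 ] [[0.2, -0.8], [-1.8, 0.6], [-0.7, 0.4], [0.5, 0.1], [0.7, -0.9], [-0.1, 0.4], [0.3, 0.6], [0.3, 0.6], [-0.1, 0.4], [0.4, 0.0]]
[[ 0.5798 -0.2875  0.07  ]
 [ 0.5218 -0.2582  0.07  ]
 [ 0.497  -0.3073  0.07  ]
 [ 0.4722 -0.3564  0.07  ]
 [ 0.5303 -0.3857  0.07  ]]
[[ 0.56666422 -0.34243817  0.10766543]]
0.4 [[113.0, 159.0], [112.0, 141.0], [76.0, 159.0]]
0.6 [[107.0, 156.0], [107.0, 134.0], [63.0, 157.0]]
0.8 [[99.0, 151.0], [99.0, 123.0], [43.0, 152.0]]
0.5 [[125.0, 273.0], [190.0, 195.0], [253.0, 119.0]]
0.6 [[124.0, 284.0], [195.0, 198.0], [265.0, 114.0]]
0.7 [[122.0, 298.0], [202.0, 201.0], [281.0, 106.0]]
3
[[1, 1.7, -1.55, 2.85, -0.01, -0.01, 1.7], [1, 1.65, -1.6, 2.85, -0.01, -0.01, 1.7], [1, 1.61, -1.65, 2.85, -0.01, -0.01, 1.7]]
```

```bash
cat >> h.py <<'E'
def RL(yaw,lean): return DOWN(yaw)*R.from_euler('x',lean,degrees=True)
E
python3 - <<'E'
from h import *
from plant import status
q=np.load('q1.npy');s=status.get_state()
p=cover(q,[-.078,0,.003])[0];print(p);p[2]=.15
rows(p,RL(q[2],12),s)
e=cover([*q[:3],0],[-.078,0,.003])[0]
s2=dict(s,eef_pos=np.array([p[0],p[1],.15]),tcp_rot=RL(q[2],12).as_euler('xyz'))
# arc waypoints
for a in (.6,.45,.3,.15,0):
    c=cover([*q[:3],a],[-.078,0,.003])[0]; c[2]+=.011*np.tan(a)+.003
    print(a,c.round(4),'tool step cm',(RL(q[2],12).inv().apply(c-s2['eef_pos'])*100).round(2)); s2['eef_pos']=c
E
```

```text
[ 0.56469922 -0.34144671  0.10970401]
4
[[1, 1.27, -1.16, 2.64, 2.99, 0.12, 1.27], [1, 1.24, -1.05, 2.7, 2.99, 0.12, 1.27], [1, 1.22, -0.93, 2.75, 2.99, 0.12, 1.27], [1, 1.19, -0.82, 2.8, 2.99, 0.12, 1.27]]
0.6 [ 0.558  -0.3381  0.1115] tool step cm [-0.75  0.8   3.76]
0.45 [ 0.5524 -0.3353  0.0994] tool step cm [-0.62  0.25  1.18]
0.3 [ 0.5482 -0.3331  0.0868] tool step cm [-0.47  0.26  1.23]
0.15 [ 0.5455 -0.3318  0.0738] tool step cm [-0.3   0.27  1.27]
0 [ 0.5443 -0.3312  0.0605] tool step cm [-0.13  0.28  1.3 ]
```

Request:
{"method": "play_rows", "body": {"targets": [[1, 1.27, -1.15, 2.65, 3, 0.1, 1.3], [1, 1.25, -1.05, 2.7, 3, 0.1, 1.3], [1, 1.2, -0.95, 2.75, 3, 0.1, 1.3], [1, 1.2, -0.8, 2.8, 3, 0.1, 1.2], [1, 0, 0, 0, 0, 0, 0]]}}

```text
t: 1.73
eef_pos: [0.5595, -0.3423, 0.1414]
tcp_rot: [-2.927, 0.013, -0.473]
wrist_force: [-1.1, -0.0, -1.7]
finger_gap: 0.0001
grip_force: 0.0
```

Request:
{"method": "play_rows", "body": {"targets": [[1, -0.2, 0.3, 1.25, 0, 0, 0], [1, -0.2, 0.25, 1.25, 0, 0, 0], [1, -0.3, 0.25, 1.25, 0, 0, 0]]}}

```text
t: 1.98
eef_pos: [0.5562, -0.3423, 0.1129]
tcp_rot: [-2.934, -0.002, -0.471]
wrist_force: [0.3, -1.0, 2.6]
finger_gap: -0.0001
grip_force: 1.5
```

Request:
{"method": "play_rows", "body": {"targets": [[1, -0.3, 0.12, 0.6, 0, 0, 0], [1, -0.3, 0.12, 0.6, 0, 0, 0], [1, 0, 0, 0, 0, 0, 0]]}}

```text
t: 2.23
eef_pos: [0.5496, -0.3375, 0.0983]
tcp_rot: [-2.932, 0.003, -0.471]
wrist_force: [0.5, -0.3, 0.5]
finger_gap: -0.0001
grip_force: 0.2
```

Request:
{"method": "play_rows", "body": {"targets": [[1, -0.15, 0.12, 0.6, 0, 0, 0], [1, -0.15, 0.12, 0.6, 0, 0, 0], [1, -0.15, 0.12, 0.6, 0, 0, 0], [1, -0.1, 0.12, 0.6, 0, 0, 0], [1, 0, 0.12, 0.6, 0, 0, 0], [1, 0, 0, 0, 0, 0, 0]]}}

```text
t: 2.73
eef_pos: [0.545, -0.3343, 0.0664]
tcp_rot: [-2.931, 0.005, -0.471]
wrist_force: [0.5, 0.3, 0.6]
finger_gap: -0.0
grip_force: 0.1
```

Request:
{"method": "play_rows", "body": {"targets": [[1, 0, 0.06, 0.3, 0, 0, 0], [1, 0, 0, 0, 0, 0, 0]]}}

```text
t: 2.9
eef_pos: [0.5457, -0.3348, 0.0648]
tcp_rot: [-2.932, 0.003, -0.471]
wrist_force: [0.2, -0.2, 0.2]
finger_gap: -0.0
grip_force: 0.2
```

Request:
{"method": "play_rows", "body": {"targets": [[1, 0, 0.06, 0.3, 0, 0, 0], [1, 0, 0.04, 0.2, 0, 0, 0], [1, 0, 0, 0, 0, 0, 0]]}}

```text
t: 3.15
eef_pos: [0.5459, -0.335, 0.06]
tcp_rot: [-2.932, 0.002, -0.471]
wrist_force: [0.5, -0.2, 0.3]
finger_gap: 0.0001
grip_force: 0.3
```

Request:
{"method": "play_rows", "body": {"targets": [[1, 0, 0.02, 0.1, 0, 0, 0], [1, 0, 0.02, 0.1, 0, 0, 0], [1, 0, 0, 0, 0, 0, 0]]}}

```text
t: 3.4
eef_pos: [0.546, -0.3351, 0.0587]
tcp_rot: [-2.932, 0.002, -0.471]
wrist_force: [-0.4, 1.0, 3.2]
finger_gap: 0.0003
grip_force: 1.7
```

Run:
```python
from h import *
from plant import status
s=status.get_state();print(s['eef_pos'],s['wrist_force'],s['joints'])
```

```text
[ 0.54597634 -0.3350684   0.05871271] [-0.36358439  1.01428337  3.17928276] [-0.74529689  0.41146658  1.49579889  0.20876894  1.29934788  1.23409757]
```

Request:
{"method": "play_rows", "body": {"targets": [[1, 0, 0.02, 0.1, 0, 0, 0], [1, 0, 0.02, 0.1, 0, 0, 0], [1, 0, 0, 0, 0, 0, 0]]}}

```text
t: 3.65
eef_pos: [0.5461, -0.3352, 0.0583]
tcp_rot: [-2.932, 0.002, -0.471]
wrist_force: [-6.5, 3.6, 15.4]
finger_gap: 0.0002
grip_force: 7.4
```

Request:
{"method": "play_rows", "body": {"targets": [[1, 0, 0.02, 0.1, 0, 0, 0], [1, 0, 0, 0, 0, 0, 0]]}}

```text
t: 3.82
eef_pos: [0.5461, -0.3352, 0.0581]
tcp_rot: [-2.932, 0.001, -0.471]
wrist_force: [-9.7, 5.1, 21.0]
finger_gap: -0.0001
grip_force: 10.3
```

Request:
{"method": "play_rows", "body": {"targets": [[1, 0, -0.1, -0.4, 0, 0, 0], [1, -1.5, -0.6, -2.8, 0, 0, 0], [1, -2.5, -0.6, -2.8, 0, 0, 0], [1, -2.5, -0.6, -2.8, 0, 0, 0], [1, -2, -0.6, -2.8, 0, 0, 0], [1, 0, 0, 0, 0, 0, 0]]}}

```text
t: 4.32
eef_pos: [0.4707, -0.2971, 0.1807]
tcp_rot: [-2.935, -0.005, -0.471]
wrist_force: [0.4, -0.3, 0.2]
finger_gap: 0.0002
grip_force: 0.0
```

Run:
```python
from h import *
from plant import status
import cv2
s=status.get_state();print(s['t'],s['eef_pos'],s['tcp_rot'],s['wrist_force'],s['joints'][0])
a=cams.grab_frame('top')[100:400,180:600];w=cams.grab_frame('wrist');sd=cams.grab_frame('side')
o=np.zeros((480,800,3),np.uint8);o[:,:500]=w[:,:500];o[:214,500:]=cv2.resize(a,(300,214));o[220:480,500:]=sd[150:280,220:370].repeat(2,0).repeat(2,1)
cv2.imwrite('pics/m2.png',o[:,:,::-1])
p=cams.camera_params('wrist');q=np.load('q1.npy');q[3]=0
print(proj(p,cover(q,PL)).round(1).tolist(),p['eye'],p['attitude'])
```

```text
4.3167 [ 0.4706515  -0.29712531  0.1807221 ] [-2.93459251 -0.00534226 -0.47129588] [ 0.43435151 -0.29853691  0.22541818] -0.7860982380661093
[[266.4, 82.7], [271.5, 191.7], [357.1, 195.1], [450.5, 198.8], [461.9, 79.6]] [ 0.52993142 -0.35943486  0.31395485] [ 2.81640874  0.20861597 -2.04254873]
```

View pics/m2.png

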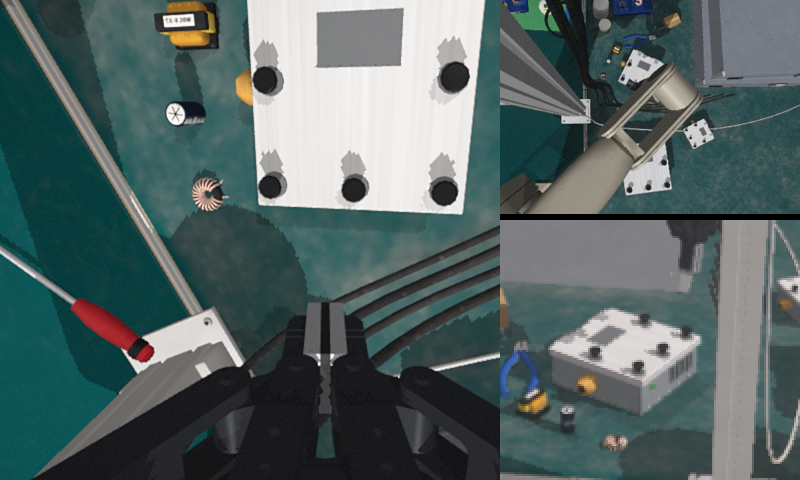

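The cover is shut. In the wrist view the heads are at P1 (265,78), P2 (270,186), P3 (353,187), P4 (444,192) and P5 (454,76), and the bystanders are undisturbed. I'll refit the pose.

Run:
```python
from h import *
from plant import status
p=cams.camera_params('wrist');q=np.load('q1.npy')
wp=np.array([[265,77.5],[270,186],[353.5,187],[444,191.5],[454,76]])
f=lambda v:(proj(p,cover([*v,0],PL))-wp).ravel()
r=least_squares(f,q[:3]);q=np.r_[r.x,0];print(q,f(r.x).round(1));np.save('q2.npy',q)
T=cover(q,PL);print(T.round(4))
s=status.get_state();cur=s
Rt=RL(q[2],22)
a=T[0]+[0,0,.02]
a+=unit([0,0,q[2]],[0,.004,0])[0]
print(a);rows(a,Rt,cur)
for i in range(1,3):
    print('P',i+1,'tool step',(Rt.inv().apply(T[i]-T[i-1])*100).round(2))
print('down 1cm',(Rt.inv().apply([0,0,-.01])*100).round(3))
```

```text
[ 0.55286323 -0.33250429 -0.46891684  0.        ] [-3.1 -0.8 -2.8  0.4 -0.8  2.7  2.1  1.9  3.3 -2.6]
[[ 0.584  -0.2866  0.07  ]
 [ 0.526  -0.2572  0.07  ]
 [ 0.5011 -0.3063  0.07  ]
 [ 0.4763 -0.3554  0.07  ]
 [ 0.5343 -0.3847  0.07  ]]
[ 0.58577094 -0.28303629  0.09      ]
4
[[1, 2.42, -1.13, 2.39, 2.51, 0.0, -0.04], [1, 2.42, -1.02, 2.44, 2.51, 0.0, -0.04], [1, 2.42, -0.91, 2.48, 2.51, 0.0, -0.04], [1, 2.42, -0.8, 2.52, 2.51, 0.0, -0.04]]
P 2 tool step [-6.5 -0.   0. ]
P 3 tool step [-0.    5.1  -2.06]
down 1cm [0.    0.375 0.927]
```

Request:
{"method": "play_rows", "body": {"targets": [[1, 2.4, -1.15, 2.3, 2.5, 0, 0], [1, 2.4, -1.0, 2.4, 2.5, 0, 0], [1, 2.4, -0.9, 2.4, 2.5, 0, 0], [1, 2.4, -0.8, 2.4, 2.5, 0, 0], [1, 0, 0, 0, 0, 0, 0], [1, 0, 0, 0, 0, 0, 0]]}}

```text
t: 4.97
eef_pos: [0.5826, -0.2814, 0.0865]
tcp_rot: [-2.755, 0.012, -0.47]
wrist_force: [-0.3, 0.1, -0.8]
finger_gap: -0.0003
grip_force: 0.0
```

Run:
```python
from h import *
from plant import status
import cv2
s=status.get_state();print(s['t'],s['eef_pos'],s['tcp_rot'],s['wrist_force'],s['joints'][0])
t=cams.camera_params('top');a=cams.grab_frame('top')[130:330,180:500];w=cams.grab_frame('wrist');sd=cams.grab_frame('side')
print(cams.camera_params('side')['eye'],proj(cams.camera_params('side'),[s['eef_pos'],np.load('q2.npy')[:3]*0+cover(np.load('q2.npy'),PL)[0]]).round(1))
print('post in top crop',(proj(t,[[.38,-.105,z] for z in (.4,.6,.8)])-[180,130]).round().tolist())
o=np.zeros((600,800,3),np.uint8);o[:300,:400]=cv2.resize(w,(400,300));o[:250,400:]=cv2.resize(a,(400,250));o[300:,:]=cv2.resize(sd[170:265,240:380],(800,543))[:300]
cv2.imwrite('pics/m3.png',o[:,:,::-1])
```

```text
4.9667 [ 0.5826023  -0.28142024  0.08645129] [-2.75536742  0.01212589 -0.47031444] [-0.32722136  0.12331423 -0.83332044] -0.7362729225057201
[0.37916609 0.80655711 0.69399867] [[267.7 209. ]
 [267.7 213.8]]
post in top crop [[113.0, 129.0], [107.0, 126.0], [99.0, 121.0]]
```

View pics/m3.png

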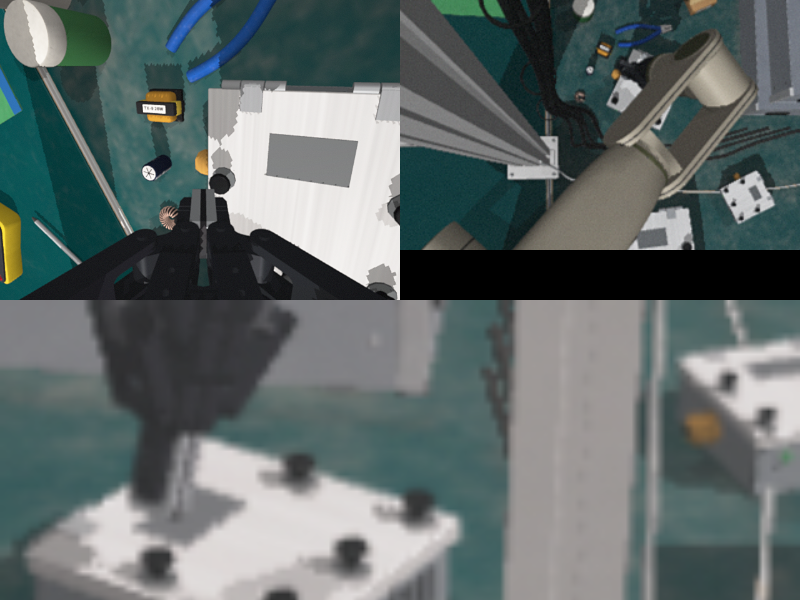

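The wrist view has the P1 head at about (352,293) in full pixels, with the fingertip just outward of it. The arm is well clear of the post. I'll check the offset.

Run:
```python
from h import *
from plant import status
s=status.get_state();p=cams.camera_params('wrist');q=np.load('q2.npy');T=cover(q,PL)
print(proj(p,[T[0],T[3],T[4],s['eef_pos']]).round(1))
# back-project observed head
Rm=R.from_euler('xyz',p['attitude']).as_matrix();d=Rm@np.linalg.inv(p['intrinsics'])@[352,292,1]
for z in (.065,.07):print((p['eye']+d*(z-p['eye'][2])/d[2]).round(4))
Rt=R.from_euler('xyz',s['tcp_rot'])
tgt=T[0]+unit([0,0,q[2]],[0,.005,0])[0];print(tgt);dd=tgt-s['eef_pos'];print((Rt.inv().apply(dd)*100).round(2))
```

```text
[[350.7 295.8]
 [609.8 488.6]
 [651.  347.7]
 [325.7 321.1]]
[ 0.5839 -0.2854  0.065 ]
[ 0.5854 -0.288   0.07  ]
[ 0.58622286 -0.28214423  0.07      ]
[0.07 0.65 2.29]
```

Request:
{"method": "play_rows", "body": {"targets": [[1, 0.1, 0.3, 0.7, 0, 0, 0], [1, 0, 0.25, 0.7, 0, 0, 0], [1, 0, 0.1, 0.5, 0, 0, 0], [1, 0, 0, 0, 0, 0, 0], [1, 0, 0, 0, 0, 0, 0]]}}

```text
t: 5.53
eef_pos: [0.5855, -0.2829, 0.0727]
tcp_rot: [-2.758, 0.002, -0.471]
wrist_force: [0.5, -0.5, -0.2]
finger_gap: 0.0001
grip_force: 0.0
```

Request:
{"method": "play_rows", "body": {"targets": [[1, 0, 0.06, 0.15, 0, 0, 0], [1, 0, 0.06, 0.15, 0, 0, 0], [1, 0, 0, 0, 0, 0, 0]]}}

```text
t: 5.78
eef_pos: [0.5859, -0.2831, 0.0698]
tcp_rot: [-2.758, 0.002, -0.471]
wrist_force: [-1.2, 1.0, 2.6]
finger_gap: 0.0002
grip_force: 1.6
```

Request:
{"method": "play_rows", "body": {"targets": [[1, 0, 0.06, 0.15, 0, 0, 0], [1, 0, 0.06, 0.15, 0, 0, 0], [1, 0, 0, 0, 0, 0, 0]]}}

```text
t: 6.03
eef_pos: [0.5859, -0.2831, 0.0661]
tcp_rot: [-2.758, 0.002, -0.471]
wrist_force: [0.4, -0.8, 3.1]
finger_gap: 0.0
grip_force: 1.6
```

Request:
{"method": "play_rows", "body": {"targets": [[1, 0, 0.04, 0.1, 0, 0, 0], [1, 0, 0, 0, 0, 0, 0]]}}

```text
t: 6.2
eef_pos: [0.586, -0.2832, 0.0656]
tcp_rot: [-2.758, 0.002, -0.471]
wrist_force: [-2.3, 0.1, 5.0]
finger_gap: -0.0002
grip_force: 2.7
```

Request:
{"method": "play_rows", "body": {"targets": [[1, 0, 0.04, 0.1, 0, 0, 0], [1, 0, 0, 0, 0, 0, 0]]}}

```text
t: 6.37
eef_pos: [0.5861, -0.2832, 0.0653]
tcp_rot: [-2.757, 0.001, -0.471]
wrist_force: [-4.2, 1.3, 10.7]
finger_gap: -0.0001
grip_force: 5.1
```

Request:
{"method": "play_rows", "body": {"targets": [[1, 0, 0.04, 0.1, 0, 0, 0], [1, 0, 0, 0, 0, 0, 0]]}}

```text
t: 6.53
eef_pos: [0.5862, -0.2833, 0.065]
tcp_rot: [-2.757, 0.001, -0.471]
wrist_force: [-6.8, 1.4, 16.1]
finger_gap: -0.0003
grip_force: 7.7
```

Request:
{"method": "play_rows", "body": {"targets": [[1, 0, -0.75, -1.85, 0, 0, 0], [1, -3.25, 0, 0, 0, 0, 0], [1, -3.25, 0, 0, 0, 0, 0], [1, 0, 0, 0, 0, 0, 0], [1, 0, 0.2, 0.5, 0, 0, 0], [1, 0, 0.2, 0.5, 0, 0, 0], [1, 0, 0, 0, 0, 0, 0], [1, 0, 0, 0, 0, 0, 0]]}}

```text
t: 7.2
eef_pos: [0.5286, -0.254, 0.0721]
tcp_rot: [-2.758, 0.002, -0.471]
wrist_force: [-0.2, 0.6, -0.0]
finger_gap: 0.0001
grip_force: 0.0
```

Request:
{"method": "play_rows", "body": {"targets": [[1, 0, 0.06, 0.15, 0, 0, 0], [1, 0, 0.06, 0.15, 0, 0, 0], [1, 0, 0, 0, 0, 0, 0]]}}

```text
t: 7.45
eef_pos: [0.5287, -0.254, 0.0695]
tcp_rot: [-2.758, 0.001, -0.471]
wrist_force: [1.4, -1.3, 3.8]
finger_gap: 0.0
grip_force: 1.2
```

Request:
{"method": "play_rows", "body": {"targets": [[1, 0, 0.06, 0.15, 0, 0, 0], [1, 0, 0.06, 0.15, 0, 0, 0], [1, 0, 0, 0, 0, 0, 0]]}}

```text
t: 7.7
eef_pos: [0.5283, -0.2538, 0.0661]
tcp_rot: [-2.758, 0.001, -0.471]
wrist_force: [2.8, -0.4, 4.1]
finger_gap: -0.0002
grip_force: 1.8
```

Request:
{"method": "play_rows", "body": {"targets": [[1, 0, 0.04, 0.1, 0, 0, 0], [1, 0, 0, 0, 0, 0, 0]]}}

```text
t: 7.87
eef_pos: [0.5284, -0.2538, 0.0654]
tcp_rot: [-2.758, 0.001, -0.471]
wrist_force: [1.2, -0.9, 5.6]
finger_gap: 0.0002
grip_force: 3.0
```

Request:
{"method": "play_rows", "body": {"targets": [[1, 0, 0.04, 0.1, 0, 0, 0], [1, 0, 0, 0, 0, 0, 0]]}}

```text
t: 8.03
eef_pos: [0.5285, -0.2539, 0.0651]
tcp_rot: [-2.757, 0.001, -0.471]
wrist_force: [-1.7, -0.5, 11.5]
finger_gap: 0.0
grip_force: 5.7
```

Request:
{"method": "play_rows", "body": {"targets": [[1, 0, 0.04, 0.1, 0, 0, 0], [1, 0, 0, 0, 0, 0, 0]]}}

```text
t: 8.2
eef_pos: [0.5286, -0.2539, 0.0648]
tcp_rot: [-2.757, 0.0, -0.471]
wrist_force: [-4.9, 0.2, 17.3]
finger_gap: -0.0
grip_force: 8.5
```

Request:
{"method": "play_rows", "body": {"targets": [[1, 0, -0.75, -1.85, 0, 0, 0], [1, 0, 2.55, -1.03, 0, 0, 0], [1, 0, 2.55, -1.03, 0, 0, 0], [1, 0, 0, 0, 0, 0, 0], [1, 0, 0.2, 0.5, 0, 0, 0], [1, 0, 0.2, 0.5, 0, 0, 0], [1, 0, 0, 0, 0, 0, 0], [1, 0, 0, 0, 0, 0, 0]]}}

```text
t: 8.87
eef_pos: [0.5027, -0.301, 0.0708]
tcp_rot: [-2.757, 0.004, -0.47]
wrist_force: [0.1, 0.2, 0.0]
finger_gap: 0.0001
grip_force: 0.0
```

Request:
{"method": "play_rows", "body": {"targets": [[1, 0, 0.06, 0.15, 0, 0, 0], [1, 0, 0.06, 0.15, 0, 0, 0], [1, 0, 0, 0, 0, 0, 0]]}}

```text
t: 9.12
eef_pos: [0.5031, -0.3016, 0.0685]
tcp_rot: [-2.757, 0.003, -0.47]
wrist_force: [0.2, 1.0, 1.8]
finger_gap: 0.0004
grip_force: 1.0
```

Request:
{"method": "play_rows", "body": {"targets": [[1, 0, 0.06, 0.15, 0, 0, 0], [1, 0, 0.06, 0.15, 0, 0, 0], [1, 0, 0, 0, 0, 0, 0]]}}

```text
t: 9.37
eef_pos: [0.5033, -0.302, 0.0656]
tcp_rot: [-2.757, 0.002, -0.471]
wrist_force: [0.1, 3.4, 4.2]
finger_gap: 0.0001
grip_force: 2.3
```

Request:
{"method": "play_rows", "body": {"targets": [[1, 0, 0.04, 0.1, 0, 0, 0], [1, 0, 0, 0, 0, 0, 0]]}}

```text
t: 9.53
eef_pos: [0.5033, -0.3021, 0.0652]
tcp_rot: [-2.757, 0.002, -0.471]
wrist_force: [-2.3, 3.4, 9.3]
finger_gap: 0.0001
grip_force: 4.7
```

Request:
{"method": "play_rows", "body": {"targets": [[1, 0, 0.04, 0.1, 0, 0, 0], [1, 0, 0, 0, 0, 0, 0]]}}

```text
t: 9.7
eef_pos: [0.5034, -0.3022, 0.065]
tcp_rot: [-2.757, 0.002, -0.47]
wrist_force: [-5.1, 4.6, 14.9]
finger_gap: 0.0001
grip_force: 7.5
```

Request:
{"method": "play_rows", "body": {"targets": [[1, 0, 0.02, 0.05, 0, 0, 0], [1, 0, 0, 0, 0, 0, 0]]}}

```text
t: 9.87
eef_pos: [0.5034, -0.3022, 0.0648]
tcp_rot: [-2.756, 0.002, -0.47]
wrist_force: [-6.1, 6.2, 17.8]
finger_gap: -0.0002
grip_force: 9.0
```

Request:
{"method": "play_rows", "body": {"targets": [[1, 0, -0.75, -1.85, 0, 0, 0], [1, 0, 2.55, -1.03, 0, 0, 0], [1, 0, 2.55, -1.03, 0, 0, 0], [1, 0, 0, 0, 0, 0, 0], [1, 0, 0.2, 0.5, 0, 0, 0], [1, 0, 0.2, 0.5, 0, 0, 0], [1, 0, 0, 0, 0, 0, 0], [1, 0, 0, 0, 0, 0, 0]]}}

```text
t: 10.53
eef_pos: [0.478, -0.3501, 0.0709]
tcp_rot: [-2.757, 0.004, -0.47]
wrist_force: [-1.0, 0.1, 0.5]
finger_gap: -0.0001
grip_force: 0.0
```

Request:
{"method": "play_rows", "body": {"targets": [[1, 0, 0.06, 0.15, 0, 0, 0], [1, 0, 0.06, 0.15, 0, 0, 0], [1, 0, 0, 0, 0, 0, 0]]}}

```text
t: 10.78
eef_pos: [0.4782, -0.3506, 0.0686]
tcp_rot: [-2.757, 0.003, -0.47]
wrist_force: [-0.4, 1.3, 2.9]
finger_gap: -0.0004
grip_force: 1.1
```

Request:
{"method": "play_rows", "body": {"targets": [[1, 0, 0.06, 0.15, 0, 0, 0], [1, 0, 0.06, 0.15, 0, 0, 0], [1, 0, 0, 0, 0, 0, 0]]}}

```text
t: 11.03
eef_pos: [0.4783, -0.3509, 0.0655]
tcp_rot: [-2.757, 0.002, -0.471]
wrist_force: [0.2, 3.6, 4.2]
finger_gap: -0.0001
grip_force: 2.3
```

Request:
{"method": "play_rows", "body": {"targets": [[1, 0, 0.04, 0.1, 0, 0, 0], [1, 0, 0, 0, 0, 0, 0]]}}

```text
t: 11.2
eef_pos: [0.4784, -0.351, 0.0652]
tcp_rot: [-2.757, 0.002, -0.471]
wrist_force: [-1.9, 3.5, 8.6]
finger_gap: -0.0
grip_force: 4.6
```

Request:
{"method": "play_rows", "body": {"targets": [[1, 0, 0.04, 0.1, 0, 0, 0], [1, 0, 0, 0, 0, 0, 0]]}}

```text
t: 11.37
eef_pos: [0.4784, -0.3511, 0.0649]
tcp_rot: [-2.756, 0.002, -0.47]
wrist_force: [-3.9, 5.8, 15.2]
finger_gap: -0.0001
grip_force: 7.3
```

Request:
{"method": "play_rows", "body": {"targets": [[1, 0, 0.02, 0.05, 0, 0, 0], [1, 0, 0, 0, 0, 0, 0]]}}

```text
t: 11.53
eef_pos: [0.4785, -0.3511, 0.0648]
tcp_rot: [-2.756, 0.002, -0.47]
wrist_force: [-7.1, 6.3, 16.4]
finger_gap: -0.0001
grip_force: 8.8
```

Request:
{"method": "play_rows", "body": {"targets": [[1, 0, -1.1, -2.8, 0, 0, 0], [1, 1.6, 0, 0, -5.5, 0, 0], [1, 1.6, 0, 0, -5.5, 0, 0], [1, 1.6, 0, 0, -5.5, 0, 0], [1, 1.7, 0, 0, -5.5, 0, 0], [1, 0, 0, 0, 0, 0, 0], [1, 0, 0, 0, 0, 0, 0]]}}

```text
t: 12.12
eef_pos: [0.5372, -0.3797, 0.0925]
tcp_rot: [-3.141, 0.002, -0.468]
wrist_force: [-0.5, -1.7, -0.4]
finger_gap: 0.0003
grip_force: 0.0
```

Run:
```python
from h import *
from plant import status
s=status.get_state();q=np.load('q2.npy');T=cover(q,PL)
print(s['t'],s['eef_pos'],s['tcp_rot'],s['wrist_force'])
Rt=R.from_euler('xyz',s['tcp_rot']);print((Rt.inv().apply(T[4]-s['eef_pos'])*100).round(2))
```

```text
12.1167 [ 0.53717906 -0.37972328  0.09245475] [-3.14118817e+00  2.05815170e-03 -4.67740498e-01] [-0.53328253 -1.67181057 -0.44005496]
[-0.03  0.58  2.25]
```

Next is P5, moving 0.5 along y and then down.

Request:
{"method": "play_rows", "body": {"targets": [[1, 0, 0.5, 0.7, 0, 0, 0], [1, 0, 0, 0.7, 0, 0, 0], [1, 0, 0, 0.6, 0, 0, 0], [1, 0, 0, 0, 0, 0, 0], [1, 0, 0, 0, 0, 0, 0]]}}

```text
t: 12.53
eef_pos: [0.5322, -0.3857, 0.0714]
tcp_rot: [-3.141, 0.004, -0.473]
wrist_force: [-0.0, 1.0, 0.6]
finger_gap: 0.0
grip_force: 0.0
```

Request:
{"method": "play_rows", "body": {"targets": [[1, 0, 0, 0.2, 0, 0, 0], [1, 0, 0, 0.2, 0, 0, 0], [1, 0, 0, 0, 0, 0, 0]]}}

```text
t: 12.78
eef_pos: [0.5336, -0.3859, 0.0688]
tcp_rot: [3.141, 0.002, -0.471]
wrist_force: [0.7, -0.2, -0.0]
finger_gap: -0.0
grip_force: 0.0
```

Request:
{"method": "play_rows", "body": {"targets": [[1, 0, 0, 0.2, 0, 0, 0], [1, 0, 0, 0.1, 0, 0, 0], [1, 0, 0, 0, 0, 0, 0]]}}

```text
t: 13.03
eef_pos: [0.5338, -0.3858, 0.066]
tcp_rot: [3.141, 0.001, -0.471]
wrist_force: [-0.6, -1.6, 3.0]
finger_gap: -0.0001
grip_force: 1.1
```

Request:
{"method": "play_rows", "body": {"targets": [[1, 0, 0, 0.15, 0, 0, 0], [1, 0, 0, 0, 0, 0, 0]]}}

```text
t: 13.2
eef_pos: [0.5338, -0.3858, 0.0643]
tcp_rot: [3.141, 0.002, -0.471]
wrist_force: [-1.2, -0.4, 3.0]
finger_gap: -0.0002
grip_force: 1.4
```

Request:
{"method": "play_rows", "body": {"targets": [[1, 0, 0, 0.1, 0, 0, 0], [1, 0, 0, 0, 0, 0, 0]]}}

```text
t: 13.37
eef_pos: [0.5338, -0.3858, 0.0635]
tcp_rot: [3.141, 0.002, -0.471]
wrist_force: [-0.8, -2.3, 4.3]
finger_gap: 0.0002
grip_force: 2.2
```

Request:
{"method": "play_rows", "body": {"targets": [[1, 0, 0, 0.1, 0, 0, 0], [1, 0, 0, 0, 0, 0, 0]]}}

```text
t: 13.53
eef_pos: [0.5339, -0.3858, 0.0634]
tcp_rot: [3.141, 0.001, -0.471]
wrist_force: [-3.8, -0.8, 9.6]
finger_gap: -0.0002
grip_force: 5.1
```

Two more light pushes, then I back away and look.

Request:
{"method": "play_rows", "body": {"targets": [[1, 0, 0, 0.1, 0, 0, 0], [1, 0, 0, 0, 0, 0, 0]]}}

```text
t: 13.7
eef_pos: [0.5339, -0.3859, 0.0632]
tcp_rot: [3.141, 0.001, -0.471]
wrist_force: [-6.3, 3.0, 16.8]
finger_gap: 0.0
grip_force: 8.0
```

Request:
{"method": "play_rows", "body": {"targets": [[1, 0, 0, -0.6, 0, 0, 0], [1, 0, 0, -3, 0, 0, 0], [1, -2, 0, -3, 0, 0, 0], [1, -3, 0, -3, 0, 0, 0], [1, -3, 0, -2, 0, 0, 0], [1, -3, 0, 0, 0, 0, 0], [1, 0, 0, 0, 0, 0, 0], [1, 0, 0, 0, 0, 0, 0]]}}

```text
t: 14.37
eef_pos: [0.4352, -0.3349, 0.1766]
tcp_rot: [-3.141, 0.003, -0.471]
wrist_force: [0.7, -0.5, -0.3]
finger_gap: -0.0002
grip_force: 0.0
```

Run:
```python
from h import *
from plant import status
import cv2
s=status.get_state();print(s['t'],s['eef_pos'],s['wrist_force'])
w=cams.grab_frame('wrist');sd=cams.grab_frame('side')
p=cams.camera_params('wrist');q=np.load('q2.npy')
print(proj(p,cover(q,PL-[0,0,.0065])).round(1).tolist())
o=np.zeros((600,800,3),np.uint8);o[:300,:400]=cv2.resize(w,(400,300));o[:300,400:]=cv2.resize(w[60:260,200:467],(400,300));o[300:]=cv2.resize(sd[185:245,225:385],(800,300),interpolation=cv2.INTER_CUBIC)
cv2.imwrite('pics/m4.png',o[:,:,::-1])
```

```text
14.3667 [ 0.43519399 -0.33491321  0.17655124] [ 0.73853749 -0.52607789 -0.34134659]
[[132.1, 53.0], [148.1, 167.0], [236.2, 166.8], [324.2, 166.5], [323.9, 52.5]]
```

View pics/m4.png

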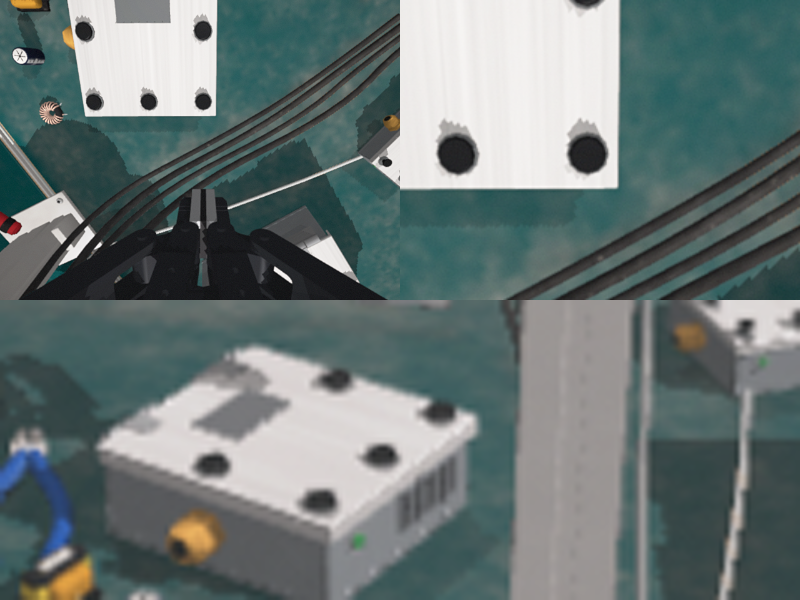

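The side view shows the cover shut and all five heads low on their collars: (212,463), (320,500), (380,455), (440,411) and (335,380). The unit and the things round it are where they were, and the arm is clear, so I'm handing in.

```bash
python3 -c "
from plant import bot
print(bot.sign_off())"
```

```text
the job is handed in; nothing more can be done
None
```

I pushed the cover fully shut, pressed the five fasteners home in order from 1 (by the gland) to 5, and handed the job in at about 14.5 s; peak push was about 24 N, and the last pictures showed nothing else moved.

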